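# Batch sample vials from the hopper feeder onto the balance

## Task

Put the empty carrier on the bench with its low side under the lip of the feeder's chute and let go of it, then pull the feeder's slide gate fully open so that all four vials roll down into the carrier, and push the gate fully shut again. Then gently set the carrier with its vials in the middle of the balance's pan and let go, keeping it level all the way and leaving everything else on the bench where it is.

Things in the scene. Friction and masses are not known exactly. Their poses are not given: they have to be found in the camera images.
- feeder: fixed white vial feeder: open-topped hopper, 108 mm (x) by 66 mm (y), 237 mm high, clear windows at its x ends. Under it a ramp falls at 20 degrees to -y and sticks out as a chute 108 mm wide, cheeks up to 100 mm high. Origin on the bench under the hopper's centre; x along the vials, +y to the gate handle, -y to the chute's lip, z up. Four vials lie in it, two by two, on the gate
- lip (a point): middle of the chute's lower edge on the feeder, 100 mm to -y of the feeder's origin and 52 mm above the bench; the chute's underside there is 47 mm above the bench
- dock (a point): point on the bench where the carrier's origin belongs, axes parallel to the feeder's; 140 mm to -y of the feeder's origin; axes are the feeder's. Here the lip overhangs the carrier's low wall by 14 mm, so slide the carrier in (and out) level along the feeder's y over 30 mm or more, under 8 mm off the bench while its wall is below the lip
- gate (a joint): steel slide gate in the hopper's base: 0 m is fully shut, 0.060 m fully open (end stop), growing as it is pulled along the feeder's +y; may start up to 6 mm ajar. About 2.5 N of friction, stays where it is left. All vials drop out when it is open by about 52 mm or more
- gate_handle (a point): grip point of the gate's black handle, an upright plate 12 mm thick (feeder's y), 50 mm wide (x), its foot 146 mm and top 192 mm above the bench; the point is 177 mm above the bench and, with the gate shut, 120 mm to +y of the feeder's origin (81 mm from the hopper's wall). Moves with the gate; axes are the feeder's
- carrier: loose grey open tray with a carrying bar, 126 mm (x) by 116 mm (y), 0.21 to 0.34 kg empty, origin at the centre of its underside, z up. Low wall (36 mm high) on its +y side, tall wall (70 mm) on its -y side, end walls 40 mm; walls and floor 4 mm thick. Starts on the bench; its place and the balance's may be exchanged
- carrier_bar (a point): middle of the carrier's bar, which runs along the carrier's x between uprights at its ends: 126 mm long, 12 mm wide (y), 14 mm high, its top 130 mm above the carrier's underside; the point is 123 mm above it. Axes are the carrier's
- carrier_in (a point): point inside the carrier, at its centre, 20 mm above its underside (16 mm above its inner floor)
- balance: fixed white bench balance, 185 by 150 mm, display strip on its -x side. Origin on the bench under the centre of its square steel pan (140 by 140 mm, top 46 mm above the bench)
- bottle: white capped bottle, 64 mm across, 190 mm high, origin at its underside; bystander, leave it alone
- beaker: glass cup, 68 mm across, 90 mm high, origin at its underside; bystander, leave it alone
- meter: black hand-held meter lying flat, 100 by 70 by 50 mm high, origin at its underside; bystander, leave it alone
- tip_box: grey tip box, 80 by 120 by 54 mm high, origin at its underside; bystander, leave it alone
- battery: small black and copper block battery standing up, 26 by 17 by 48 mm high, origin at its underside; bystander, leave it alone
- vial1: loose capped glass sample vial, 24 mm across, 90 mm long, 0.03 to 0.06 kg; origin at its middle, x along its axis; starts lying in the hopper
- vial2: loose capped glass sample vial, 24 mm across, 90 mm long, 0.03 to 0.06 kg; origin at its middle, x along its axis; starts lying in the hopper
- vial3: loose capped glass sample vial, 24 mm across, 90 mm long, 0.03 to 0.06 kg; origin at its middle, x along its axis; starts lying in the hopper
- vial4: loose capped glass sample vial, 24 mm across, 90 mm long, 0.03 to 0.06 kg; origin at its middle, x along its axis; starts lying in the hopper
Not all that is in view belongs to the job. Leave any green or pink look-alike of the vial4 alone.

How it is judged (in metres and radians):
On the way, in this order (a step that is already met when the one before it is completed fails the run):
1. the empty carrier stands on the bench under the chute, released, with the gate not yet pulled (horizontal distance between carrier and dock below 0.025 m and height (world z) of carrier below 0.004 m and angle between carrier's own z axis and vertical below 0.05 rad and contact force between the fingers and carrier below 0.2 N and value of joint gate below 0.02 m), for 0.2 s.
2. the gate is pulled open with the carrier under the chute (value of joint gate above 0.05 m and horizontal distance between carrier and dock below 0.035 m), for 0.1 s.
3. all four vials lie in the carrier and the gate is shut, the carrier still on the bench (distance between each of vial1, vial2, vial3, vial4 and carrier_in below 0.065 m and value of joint gate below 0.004 m and height (world z) of carrier below 0.004 m and angle between carrier's own z axis and vertical below 0.05 rad), for 0.2 s.
At the end, for the whole second after the job is handed in: The carrier rests level and still on the balance's pan, its centre within 25 mm of the pan's centre, all four vials lie in it, and the gate is shut to within 4 mm (distance between each of vial1, vial2, vial3, vial4 and carrier_in below 0.065 m and value of joint gate below 0.004 m and horizontal distance between carrier and balance below 0.025 m and z of carrier in the frame of balance between 0.042 and 0.05 m and angle between carrier's own z axis and vertical below 0.05 rad and linear speed of carrier below 0.02 m/s and linear speed of each of vial1, vial2, vial3, vial4 below 0.04 m/s); the robot touches nothing.
It fails at once if the carrier is tipped by more than 0.35 rad (angle between carrier's own z axis and vertical above 0.35 rad).
It fails at once if the carrier is set down hard on the balance (over 60 N) (contact force between carrier and balance above 60 N).
It fails at once if the bottle, beaker, meter, tip box or battery is moved by more than 30 mm (distance of any of bottle, beaker, meter, tip_box, battery from where it was at the start of the episode above 0.03 m).
It also fails if it takes over 72 s, if anything falls off the work surface, if the arm or the gripper's body presses on something with over 40 N, if the wrist force passes 120 N, or if a joint passes its speed limit or range.

## Robot

A 6-joint arm with a two-finger parallel gripper is mounted at the origin on the work surface. World frame = base frame: x ahead of the robot, y to its left, z up, the work surface at z = 0. Lengths are in m, angles in degrees, forces in N, time in s.
With the tool pointing down it reaches from about 0.4 to 0.825 m from the base axis. Payload 7 kg.
Tool frame: the origin (TCP) lies on the front face of the gripper's body, between the roots of the fingers; the fingertips stand 66 mm ahead of it and the grasp point (between the pads) lies 47 mm ahead of it; z points along the fingers, y is the line along which they close (so a half turn about z gives the same grasp; the last joint's range is limited). The gripper opens to 88 mm and grips with 3 to 60 N. Pads are 19 mm wide; open, the fingers measure 130 mm over their backs; the gripper's body (78 mm by 193 mm) begins 47 mm behind the grasp point.
Start: joints at [-58.551, 20.546, 0.682, 0, -70.136, -16.507], TCP at [0.174, -0.652, 0.292] pointing down, gripper open.
Joint ranges: [-176.03, 176.03], [-82.01, 121.73], [-58.28, 71.71], [-173.87, 95.51], [-174.79, -0.11], [-173.66, 173.66]. Speed limits (degrees/s): [136.94, 136.94, 172.46, 180, 180, 180].

## Interface

Orientations are given as [roll, pitch, yaw] about the fixed x, y, z axes, in that order (R = Rz(yaw) Ry(pitch) Rx(roll)).
In Python, from plant import ctrl gives the robot as it stands.
- The arm moves only by the tool send_rows, never from a script. Its argument "deltas" is a list of rows, each a list of 2 entries, a list of its own where there are three numbers: the shift along the tool's x, y, z each as a share of 800 mm, from -1 to 1, then the turn about the tool's z as a share of 90 degrees, from -1 to 1. A call has exactly 5 rows; each row is the pose to reach, as a shift and turn from the pose commanded when the call began, along the tool's axes at that moment; what a row does not reach only later rows make up. A row lasts 1/12 s, in which the tool goes at most 41.7 mm and 7.16 degrees, less where a joint would pass 70% of its speed; a pose out of reach is approached as far as the arm can. A call with a number of a shift or a turn outside -1 to 1 is refused whole. A call with a gripper value outside its range is refused whole. "gripper" is the opening, from 0 (shut) to 1 (fully open), set as the call begins (left out, the last holds). The fingers move at their own pace and stop on an object; the grip force is fixed at half the most. Time passes only in rows, so rows that repeat a pose let the fingers close, or fill a call up. It gives the time, the measured TCP pose, the force, the opening and the grip force at its end, in the units of the state.
- ctrl.get_obs(): the state, without advancing time (a new reading comes with each control period).
- ctrl.snapshot(name): name is "side" or "top" or "wrist"; returns a dict with "color" (420x560x3 uint8, red, green, blue), "vertical_fov" (degrees; the focal length in pixels is half the picture's height over the tangent of half this angle, whatever the lens; pixels are square), "cx", "cy" (the principal point, pixels), "k1" (the pictures are not rectified: a ray, as slopes to the right and down, at radius r is drawn at 1 + k1 r^2 times it, then the intrinsics apply), "rvec" (rotation vector, rad) and "tvec" (3), from world to camera coordinates, as OpenCV has them. Camera axes: x right, y down, z forward; pixel columns grow to the right and rows downward; lengths in m; the calibration is good to about 2 mm. A picture is of the moment at which its call begins. There is no depth.
- ctrl.close_job(): hands the job in; it is judged then, once.
Trained networks look in a picture, given as the dict that the camera call returned (one of the last four; its "shot" number tells which), for a name from the list of things; names that differ only in an ending like _2 or _b are one class to them, and where a whole thing is asked for, a point or a joint stands for the part that bears it (a point fixed in the world has none). Each returns a list of dicts, best first, with "conf" (0 to 1); they miss things now and then, are a little off and sometimes report something else, mostly with a low value. They report only what shows in the picture. A call takes as long as a camera call. They do not tell look-alikes from the thing itself.
- ctrl.boxes_of(picture, thing): "xy" ([column, row] as shares, 0 to 1, of the picture: columns of its width, rows of its height, amid what is visible of it).
- ctrl.cut_out(picture, thing): "pixels" (420x560 bool, what is visible of it) and "xy" ([column, row] as shares, 0 to 1, of the picture: columns of its width, rows of its height, amid what is visible of it).
The state is a dict: "clock": time; "joint_pos": joint angles; "qvel": joint speeds; "tau": joint torques, N m; "tool_pos": TCP position; "orientation": TCP orientation; "force": force on the tool from outside, world axes, zero at the start; "moment": the same for the moment, N m; "opening": finger opening in m; "gripper_force": force on a finger pad.
Only numpy, scipy, OpenCV 4.12 (cv2) and the standard library are available. Lean on these libraries where they do the work, as an engineer would, in place of code of your own. Each camera call takes 0.05 s, during which the arm holds its last target. There are 200 camera calls.

## Working session

There is one attempt and no reset: what is moved stays moved. The work goes in short steps, Python scripts to look and compute and a tool call to move; the robot and the scene stay as the last step left them, time stands still between calls to the robot, and variables do not carry over. Pictures are saved under pics/ and viewed, at most 12 in all, crops included, and the job is handed in when it is done.

Besides the shell and the picture viewer there is one more tool, called after "Call:" as name(argument=value, ...), one argument or row to a line, values as JSON. send_rows: Moves the arm, as the interface text tells. Shift numbers are shares of 800 mm and turn numbers shares of 90 degrees, none past 1 either way. Its arguments: {"type":"object","properties":{"deltas":{"type":"array","items":{"type":"array"}},"gripper":{"type":"number"}},"required":["deltas"]}

```bash
mkdir -p pics; ls; cat > h.py <<'E'
import numpy as np, cv2
from plant import ctrl
from scipy.spatial.transform import Rotation as Ro
def cam(p):
    f=p["color"].shape[0]/2/np.tan(np.radians(p["vertical_fov"])/2)
    R=cv2.Rodrigues(np.array(p["rvec"],float))[0]; t=np.array(p["tvec"],float)
    return f,R,t
def proj(p,X):
    f,R,t=cam(p); c=np.atleast_2d(X)@R.T+t; s=c[:,:2]/c[:,2:]
    s=s*(1+p["k1"]*(s**2).sum(1,keepdims=True))
    return s*f+[p["cx"],p["cy"]]
def ray(p,uv):
    f,R,t=cam(p); d=(np.atleast_2d(uv)-[p["cx"],p["cy"]])/f; s=d.copy()
    for _ in range(20): s=d/(1+p["k1"]*(s**2).sum(1,keepdims=True))
    return -R.T@t, np.c_[s,np.ones(len(s))]@R
def atz(p,uv,z):
    o,d=ray(p,uv); return o+d*((z-o[2])/d[:,2:])
def save(p,n,extra=None): cv2.imwrite(f"pics/{n}.png",cv2.cvtColor(p["color"] if extra is None else extra,cv2.COLOR_RGB2BGR))
E
python3 - <<'E'
from h import *
import pickle
ps={n:ctrl.snapshot(n) for n in("top","side")}
pickle.dump(ps,open("ps.pkl","wb"))
for n,p in ps.items():
    save(p,n+"0"); print(n,p["vertical_fov"],p["k1"],ray(p,[[280,210]]))
    for t in["feeder","gate_handle","carrier","carrier_bar","balance","bottle","beaker","meter","tip_box","battery","vial1"]:
        print(n,t,[(round(b["conf"],2),np.round(np.array(b["xy"])*[560,420]).tolist()) for b in ctrl.boxes_of(p,t)[:3]])
o=ctrl.get_obs();print(o)
E
```

```text
pics
top 46.84228278113628 0.0014161180156481517 (array([ 0.39809122, -0.02312793,  1.25530646]), array([[ 0.13396871,  0.0103451 , -0.990934  ]]))
top feeder [(0.93, [187.0, 239.0])]
top gate_handle [(0.62, [335.0, 163.0]), (0.56, [136.0, 234.0])]
top carrier [(0.64, [440.0, 215.0])]
top carrier_bar [(0.94, [440.0, 217.0])]
top balance [(0.64, [360.0, 260.0])]
top bottle [(0.97, [336.0, 162.0]), (0.38, [440.0, 214.0])]
top beaker [(0.7, [153.0, 195.0])]
top meter [(0.74, [145.0, 291.0])]
top tip_box [(0.89, [376.0, 141.0]), (0.67, [442.0, 213.0])]
top battery []
top vial1 [(0.78, [170.0, 239.0]), (0.64, [199.0, 311.0]), (0.57, [181.0, 236.0])]
side 52.08844644877896 -0.07180510176463545 (array([ 0.43388582, -0.76584608,  0.80797946]), array([[ 0.0815598 ,  0.7410643 , -0.66663731]]))
side feeder [(0.89, [261.0, 160.0]), (0.7, [321.0, 389.0])]
side gate_handle []
side carrier [(0.82, [323.0, 391.0])]
side carrier_bar [(0.66, [318.0, 391.0]), (0.65, [296.0, 159.0])]
side balance [(0.34, [298.0, 158.0]), (0.21, [353.0, 262.0])]
side bottle [(0.59, [354.0, 261.0])]
side beaker [(0.8, [2
[... 162 characters left out ...]
(0.51, [316.0, 199.0])]
{'clock': 1.2, 'joint_pos': array([-5.85503384e+01,  2.05467927e+01,  6.81230352e-01, -1.18484981e-03,
       -7.01355612e+01, -1.65066527e+01]), 'qvel': array([ 0.09446626, -0.02865207,  0.09317906, -0.01242552,  0.08371881,
        0.13348514]), 'tau': array([ 8.72682313e-05, -5.82395697e+01,  2.93305689e+01,  7.00298041e+00,
        1.24478465e-02, -2.22510556e-05]), 'tool_pos': array([ 0.17403073, -0.65215108,  0.29214709]), 'orientation': array([ 1.79998606e+02,  7.49196522e-04, -1.65057394e+02]), 'force': array([-0.42795067, -0.0754179 ,  0.04371132]), 'moment': array([ 0.02749795, -0.01642735,  0.02724251]), 'gripper_force': 0.0, 'opening': 0.08763723848412786}
```

View pics/top0.png

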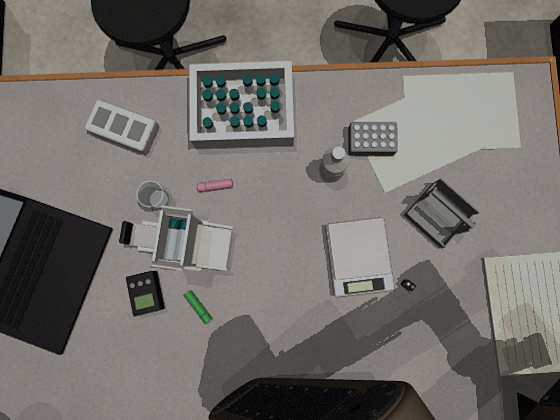

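View pics/side0.png

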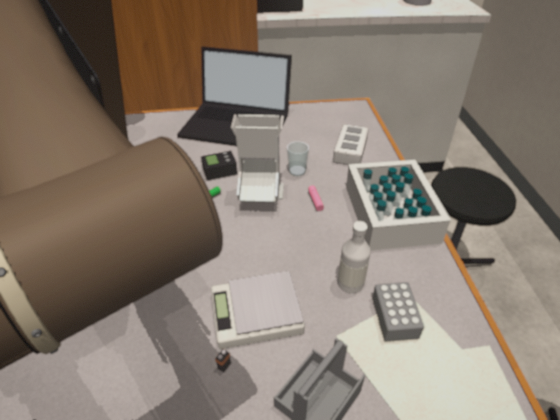

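```bash
python3 - <<'E'
from h import *
import pickle
ps=pickle.load(open("ps.pkl","rb"))
def crop(p,x,y,s,w=400,h=300):
    im=cv2.resize(p["color"][y:y+int(h/s),x:x+int(w/s)],(w,h),interpolation=cv2.INTER_CUBIC)
    return np.clip(im.astype(float)*1.5,0,255).astype(np.uint8)
a=np.hstack([crop(ps["top"],390,170,4),crop(ps["top"],115,190,3.2)])
b=np.hstack([crop(ps["side"],265,340,4-.25),crop(ps["side"],205,110,3)])
save(None,"crop1",np.vstack([a,b]))
E
```

```text
(no output)
```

View pics/crop1.png

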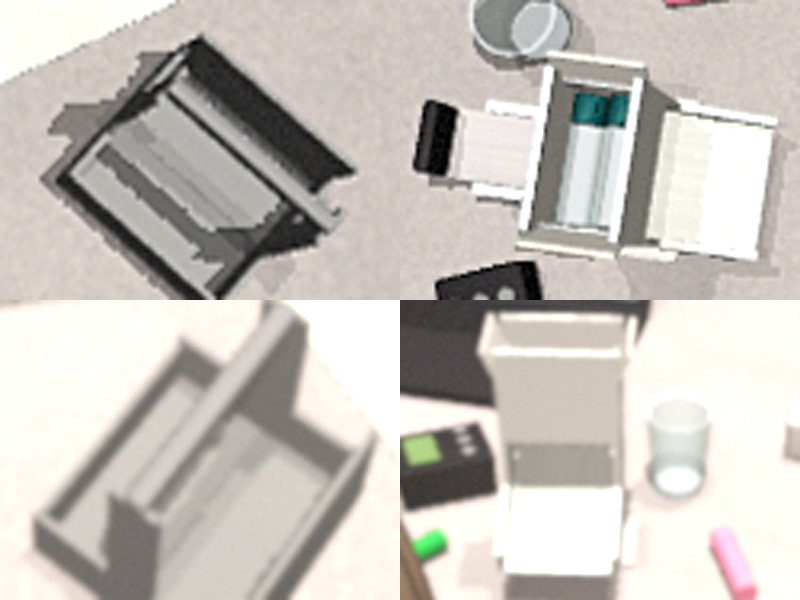

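```bash
cat > fit.py <<'E'
from h import *
import pickle
from scipy.optimize import least_squares
ps=pickle.load(open("ps.pkl","rb"))
T=lambda q,P:np.c_[np.asarray(P)[:,:2]@np.array([[np.cos(q[2]),np.sin(q[2])],[-np.sin(q[2]),np.cos(q[2])]])+q[:2],np.asarray(P)[:,2]]
ct=lambda x,y:(390+x/4,170+y/4); cs=lambda x,y:(265+x/3.75,340+(y-300)/3.75)
ft=lambda x,y:(115+(x-400)/3.2,190+y/3.2); fs=lambda x,y:(205+(x-400)/3,110+(y-300)/3)
C=[("top",ct(333,220),(-.063,0,.13)),("top",ct(170,85),(.063,0,.13)),("top",ct(45,180),(.063,.058,.038)),("top",ct(203,38),(.063,-.058,.07)),("top",ct(352,172),(-.063,-.058,.07)),
("side",cs(137,503),(-.063,0,.13)),("side",cs(290,312),(.063,0,.13)),("side",cs(38,522),(-.063,.058,.038)),("side",cs(183,345),(.063,.058,.038))]
F=[("top",ft(535,151),(0,.033,.237)),("top",ft(633,159),(0,-.033,.237)),("top",ft(777,120),(.054,-.1,.06)),("top",ft(757,258),(-.054,-.1,.06)),("side",fs(503,570),(-.054,-.1,.05)),("side",fs(613,572),(.054,-.1,.05))]
def fit(L,q0):
    def res(q): return np.concatenate([(proj(ps[n],T(q,[X]))[0]-uv) for n,uv,X in L])
    r=least_squares(res,q0,loss="soft_l1"); print(np.round(r.x,4),np.degrees(r.x[2]).round(2)); print(r.fun.reshape(-1,2).round(1).tolist() if 0 else res(r.x).reshape(-1,2).round(1).tolist()); return r.x
qc=fit(C,[.42,-.4,.9]); qf=fit(F,[.35,.25,0])
E
python3 - <<'E'
from fit import *
# handle: top centre
for uv in [ft(420,100),ft(450,105),ft(418,172),ft(445,172)]:
    w=atz(ps["top"],[uv],.192)[0]-[*qf[:2],0]; c,s=np.cos(qf[2]),np.sin(qf[2]); print("handle in feeder",np.round([c*w[0]+s*w[1],-s*w[0]+c*w[1]],4))
print(atz(ps["top"],[(327,223),(386,219),(392,275),(331,280),(398,293),(332,298)],.046).round(3))
for t,z in[("bottle",.19),("beaker",.09),("meter",.05),("tip_box",.054)]:
    b=ctrl.boxes_of(ctrl.snapshot("top"),t)
    if b: print(t,atz(ps["top"],[np.array(b[0]["xy"])*[560,420]],z*.7).round(3))
print("battery",atz(ps["top"],[(408,285)],.04).round(3))
E
```

```text
[ 0.543  -0.4158  0.8012] 45.91
[[1.4, 0.6], [0.2, -1.6], [5.7, -2.2], [-0.2, -2.7], [2.4, -2.3], [-0.6, 0.4], [-0.3, -3.4], [-1.5, -0.8], [-1.0, -2.8]]
[ 0.4825  0.2163 -0.1485] -8.51
[[-0.2, -0.5], [0.0, 0.6], [-0.7, -0.5], [-0.2, -0.1], [-2.6, 1.4], [0.6, 1.5]]
handle in feeder [0.0267 0.1297]
handle in feeder [0.0257 0.1084]
handle in feeder [-0.0227  0.123 ]
handle in feeder [-0.0205  0.1045]
[[ 0.525 -0.127  0.046]
 [ 0.53  -0.275  0.046]
 [ 0.391 -0.281  0.046]
 [ 0.384 -0.131  0.046]
 [ 0.347 -0.293  0.046]
 [ 0.34  -0.131  0.046]]
bottle [[ 0.659 -0.147  0.133]]
beaker [[0.613 0.308 0.063]]
meter [[0.366 0.331 0.035]]
tip_box [[ 0.737 -0.249  0.038]]
battery [[ 0.366 -0.32   0.04 ]]
```

```bash
cat >> h.py <<'E'
def plan(targets,cur=None):
    """targets: list of (x,y,z,yaw deg) TCP, tool down; prints per call final row"""
    if cur is None:
        o=ctrl.get_obs(); cur=(*o["tool_pos"],o["orientation"][2])
    cur=np.array(cur,float)
    for t in targets:
        t=np.array(t,float); d=t-cur; d[3]=(d[3]+180)%360-180
        n=int(max(1,np.ceil(np.linalg.norm(d[:3])/.205),np.ceil(abs(d[3])/35)))
        for i in range(n):
            th=np.radians(cur[3]); R=np.array([[np.cos(th),np.sin(th),0],[np.sin(th),-np.cos(th),0],[0,0,-1]])
            print(np.round(R.T@(d[:3]/n)/.8,4).tolist(),np.round(-d[3]/n/90,4)); cur=cur+d/n
        print("--",np.round(cur,4))
E
python3 -c "
from h import *
plan([(.543,-.416,.292,-134)])"
```

```text
[-0.1739, 0.0554, 0.0001] -0.115
[-0.1811, 0.0233, 0.0001] -0.115
[-0.1823, -0.0096, 0.0001] -0.115
-- [   0.543   -0.416    0.292 -134.   ]
```

Call:
send_rows(
  deltas=[
    [[-0.035, 0.011, 0], -0.023],
    [[-0.07, 0.022, 0], -0.046],
    [[-0.104, 0.033, 0], -0.069],
    [[-0.139, 0.044, 0], -0.092],
    [[-0.174, 0.055, 0], -0.115],
  ],
  gripper=1,
)

```text
clock: 2.02
tool_pos: [0.2981, -0.573, 0.2923]
orientation: [-180.0, 0.0, -154.6]
force: [-0.1, -0.6, 0.2]
opening: 0.0878
gripper_force: 0.0
```

Call:
send_rows(
  deltas=[
    [[-0.036, 0.005, 0], -0.023],
    [[-0.072, 0.009, 0], -0.046],
    [[-0.109, 0.014, 0], -0.069],
    [[-0.145, 0.019, 0], -0.092],
    [[-0.181, 0.023, 0], -0.115],
  ],
)

```text
clock: 2.43
tool_pos: [0.4213, -0.4942, 0.2924]
orientation: [-180.0, 0.0, -144.2]
force: [-0.7, -0.2, -0.1]
opening: 0.0877
gripper_force: 0.0
```

Call:
send_rows(
  deltas=[
    [[-0.036, -0.002, 0], -0.023],
    [[-0.073, -0.004, 0], -0.046],
    [[-0.109, -0.006, 0], -0.069],
    [[-0.146, -0.008, 0], -0.092],
    [[-0.182, -0.01, 0], -0.115],
  ],
)

```text
clock: 2.85
tool_pos: [0.5444, -0.4159, 0.2923]
orientation: [-180.0, 0.0, -133.9]
force: [1.0, -0.4, -0.0]
opening: 0.0876
gripper_force: 0.0
```

```bash
python3 - <<'E'
from h import *
import pickle
ps={n:ctrl.snapshot(n) for n in("top","wrist")}
pickle.dump(ps,open("ps2.pkl","wb"))
o=ctrl.get_obs();print(o["clock"],o["tool_pos"],o["orientation"])
im=np.vstack([ps["wrist"]["color"]])
save(None,"w1",np.clip(im*1.4,0,255).astype(np.uint8))
print(ray(ps["wrist"],[[280,210]]))
E
```

```text
2.95 [ 0.54639452 -0.41465547  0.29158785] [-1.79997874e+02  1.54510906e-02 -1.33735777e+02]
(array([ 0.49729436, -0.46639002,  0.38545829]), array([[ 0.1821935 ,  0.17540578, -0.96768738]]))
```

View pics/w1.png

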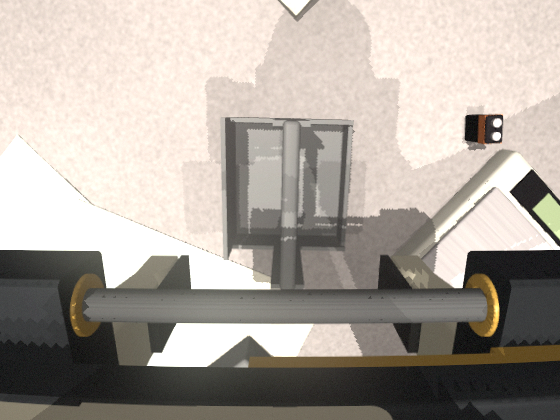

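```bash
python3 - <<'E'
from h import *
import pickle
from scipy.optimize import least_squares
p=pickle.load(open("ps2.pkl","rb"))["wrist"]
g=cv2.cvtColor(p["color"],cv2.COLOR_RGB2GRAY)
for r in (140,175,210,240): print(r,g[r,272:312].tolist())
a=atz(p,[(291,122),(289,283),(350,122),(223,118)],.13); print(a.round(4))
d=a[0]-a[1]; print(np.degrees(np.arctan2(d[1],d[0])),np.linalg.norm(d))
print("low corner z.038",atz(p,[(353,121),(346,247)],.038).round(4),"tall z.07",atz(p,[(222,118),(224,260)],.07).round(4))
E
```

```text
140 [130, 131, 129, 130, 130, 131, 127, 120, 116, 115, 102, 91, 108, 118, 128, 131, 132, 129, 128, 128, 127, 125, 124, 124, 114, 106, 94, 78, 73, 81, 79, 80, 80, 81, 80, 81, 81, 81, 80, 80]
175 [136, 133, 136, 133, 136, 136, 136, 135, 135, 119, 90, 99, 104, 113, 116, 119, 126, 127, 124, 120, 119, 121, 120, 113, 103, 90, 86, 108, 128, 133, 132, 117, 86, 86, 87, 85, 84, 85, 87, 86]
210 [85, 87, 85, 83, 85, 86, 84, 85, 80, 81, 95, 101, 108, 114, 111, 112, 113, 112, 111, 109, 109, 107, 100, 91, 80, 77, 105, 123, 130, 122, 106, 98, 84, 81, 82, 83, 84, 81, 83, 84]
240 [55, 54, 56, 56, 56, 54, 55, 56, 63, 82, 84, 84, 113, 120, 96, 79, 79, 80, 81, 79, 79, 75, 73, 66, 57, 49, 51, 53, 51, 51, 52, 51, 51, 51, 48, 51, 51, 51, 53, 50]
[[ 0.4978 -0.4591  0.13  ]
 [ 0.5798 -0.3743  0.13  ]
 [ 0.469  -0.4319  0.13  ]
 [ 0.529  -0.4925  0.13  ]]
-134.01551985180117 0.11800428805009795
low corner z.038 [[ 0.4562 -0.4182  0.038 ]
 [ 0.5413 -0.3304  0.038 ]] tall z.07 [[ 0.5371 -0.4993  0.07  ]
 [ 0.6266 -0.4104  0.07  ]]
```

```bash
python3 -c "
from h import *
o=ctrl.get_obs();print(o['clock'],o['tool_pos'],o['orientation'])
plan([(.541,-.4136,.215,-134)],(.543,-.416,.292,-134))"
```

```text
2.95 [ 0.54639452 -0.41465547  0.29158785] [-1.79997874e+02  1.54510906e-02 -1.33735777e+02]
[-0.0004, 0.0039, 0.0962] -0.0
-- [   0.541    -0.4136    0.215  -134.    ]
```

Call:
send_rows(
  deltas=[
    [[0, 0.002, 0.03], 0],
    [[0, 0.004, 0.06], 0],
    [[0, 0.004, 0.09], 0],
    [[0, 0.004, 0.096], 0],
    [[0, 0.004, 0.096], 0],
  ],
)

```text
clock: 3.37
tool_pos: [0.5398, -0.4145, 0.2136]
orientation: [179.8, -0.1, -134.0]
force: [0.5, -0.2, 0.6]
opening: 0.0876
gripper_force: 0.0
```

Call:
send_rows(
  deltas=[
    [[0, 0, 0], 0],
    [[0, 0, 0], 0],
    [[0, 0, 0], 0],
    [[0, 0, 0], 0],
    [[0, 0, 0], 0],
  ],
)

```text
clock: 3.78
tool_pos: [0.5411, -0.4149, 0.2164]
orientation: [-179.9, 0.0, -134.0]
force: [0.3, 0.1, -0.2]
opening: 0.0874
gripper_force: 0.0
```

```bash
python3 - <<'E'
from h import *
o=ctrl.get_obs();print(o['clock'],o['tool_pos'],o['orientation'],o['qvel'])
p=ctrl.snapshot("wrist")
for r in (150,200): 
    g=cv2.cvtColor(p["color"],cv2.COLOR_RGB2GRAY)[r]; print(r,g[262:322].tolist())
plan([(.541,-.4136,.17,-134)])
E
```

```text
3.7833 [ 0.54114486 -0.41487375  0.21636764] [-1.79919684e+02  2.79842252e-02 -1.34009445e+02] [ 0.0892385   0.26906719 -0.33292425 -0.02436441  0.02350378 -0.03852299]
150 [142, 144, 143, 143, 143, 142, 143, 142, 143, 138, 114, 102, 117, 124, 131, 139, 146, 145, 144, 145, 142, 142, 141, 139, 141, 139, 138, 135, 135, 130, 123, 115, 107, 92, 78, 82, 87, 87, 86, 89, 87, 88, 89, 90, 89, 87, 88, 88, 87, 87, 87, 87, 88, 88, 87, 86, 87, 88, 87, 109]
200 [147, 149, 149, 146, 147, 148, 148, 147, 147, 130, 92, 99, 109, 112, 121, 127, 128, 129, 125, 125, 125, 126, 124, 122, 122, 122, 120, 120, 114, 110, 101, 94, 83, 84, 118, 136, 139, 145, 147, 146, 136, 109, 94, 93, 94, 91, 93, 91, 87, 77, 71, 68, 72, 70, 71, 70, 71, 94, 125, 128]
[-0.001, 0.0011, 0.0577] -0.0001
-- [   0.541    -0.4136    0.17   -134.    ]
```

Call:
send_rows(
  deltas=[
    [[-0.001, 0.001, 0.02], 0],
    [[-0.001, 0.001, 0.04], 0],
    [[-0.001, 0.001, 0.054], 0],
    [[-0.001, 0.001, 0.058], 0],
    [[-0.001, 0.001, 0.058], 0],
  ],
)

```text
clock: 4.25
tool_pos: [0.5405, -0.4134, 0.1679]
orientation: [179.9, -0.0, -134.0]
force: [-0.4, 0.9, 0.1]
opening: 0.0877
gripper_force: 0.0
```

Call:
send_rows(
  deltas=[
    [[0, 0, 0], 0],
    [[0, 0, 0], 0],
    [[0, 0, 0], 0],
    [[0, 0, 0], 0],
    [[0, 0, 0], 0],
  ],
  gripper=0,
)

```text
clock: 4.67
tool_pos: [0.5411, -0.4136, 0.1695]
orientation: [-180.0, 0.0, -134.0]
force: [-0.3, 0.2, 0.4]
opening: 0.0598
gripper_force: 0.0
```

Call:
send_rows(
  deltas=[
    [[0, 0, 0], 0],
    [[0, 0, 0], 0],
    [[0, 0, 0], 0],
    [[0, 0, 0], 0],
    [[0, 0, 0], 0],
  ],
)

```text
clock: 5.08
tool_pos: [0.5409, -0.4135, 0.169]
orientation: [180.0, -0.0, -134.0]
force: [-0.4, -0.8, -0.8]
opening: 0.0266
gripper_force: 0.0
```

```bash
python3 - <<'E'
from h import *
o=ctrl.get_obs();print(o['clock'],o['tool_pos'],o['orientation'],o['force'],o['opening'])
E
```

```text
5.0833 [ 0.54087995 -0.4135417   0.16895119] [ 1.79996523e+02 -7.78075764e-04 -1.34005430e+02] [-0.43240586 -0.75174929 -0.82112191] 0.02664016449486783
```

Call:
send_rows(
  deltas=[
    [[0, 0, 0], 0],
    [[0, 0, 0], 0],
    [[0, 0, 0], 0],
    [[0, 0, 0], 0],
    [[0, 0, 0], 0],
  ],
)

```text
clock: 5.5
tool_pos: [0.5408, -0.4134, 0.1687]
orientation: [180.0, -0.0, -134.0]
force: [0.7, -0.6, -1.7]
opening: 0.0114
gripper_force: 30.0
```

```bash
python3 - <<'E'
from h import *
o=ctrl.get_obs();print(o['clock'],o['tool_pos'],o['force'],o['opening'],o['gripper_force'])
c=(.541,-.4136,.169,-134)
plan([(.541,-.4136,.249,-134),(.455,.02,.249,-188.5)],c)
E
```

```text
5.5 [ 0.5407528  -0.41341581  0.16866191] [ 0.73487292 -0.55597494 -1.74519256] 0.011442432433149697 29.95633363723755
[0.0, 0.0, -0.1] -0.0
-- [   0.541    -0.4136    0.249  -134.    ]
[-0.1051, 0.1513, 0.0] 0.2019
[-0.0527, 0.1765, 0.0] 0.2019
[0.005, 0.1841, 0.0] 0.2019
-- [ 4.550e-01  2.000e-02  2.490e-01 -1.885e+02]
```

Call:
send_rows(
  deltas=[
    [[0, 0, -0.01], 0],
    [[0, 0, -0.03], 0],
    [[0, 0, -0.06], 0],
    [[0, 0, -0.09], 0],
    [[0, 0, -0.1], 0],
  ],
)

```text
clock: 5.92
tool_pos: [0.5419, -0.4143, 0.2534]
orientation: [-179.7, 0.0, -134.0]
force: [0.1, -1.2, -1.1]
opening: 0.0115
gripper_force: 30.0
```

Call:
send_rows(
  deltas=[
    [[-0.01, 0.015, 0], 0.02],
    [[-0.026, 0.038, 0], 0.05],
    [[-0.05, 0.072, 0], 0.1],
    [[-0.078, 0.112, 0], 0.15],
    [[-0.105, 0.151, 0], 0.202],
  ],
)

```text
clock: 6.33
tool_pos: [0.5114, -0.268, 0.2483]
orientation: [179.9, -0.0, -152.5]
force: [0.3, 0.5, -2.2]
opening: 0.0116
gripper_force: 30.0
```

Call:
send_rows(
  deltas=[
    [[-0.011, 0.035, 0], 0.04],
    [[-0.022, 0.07, 0], 0.08],
    [[-0.032, 0.106, 0], 0.121],
    [[-0.043, 0.141, 0], 0.161],
    [[-0.053, 0.176, 0], 0.202],
  ],
)

```text
clock: 6.75
tool_pos: [0.4833, -0.1235, 0.2489]
orientation: [180.0, -0.0, -170.6]
force: [1.0, 1.0, -2.0]
opening: 0.0116
gripper_force: 30.0
```

Call:
send_rows(
  deltas=[
    [[0.001, 0.045, 0], 0.05],
    [[0.002, 0.09, 0], 0.1],
    [[0.003, 0.13, 0], 0.15],
    [[0.004, 0.165, 0], 0.185],
    [[0.005, 0.184, 0], 0.202],
  ],
)

```text
clock: 7.17
tool_pos: [0.4547, 0.0218, 0.2491]
orientation: [179.9, 0.0, 171.3]
force: [0.8, -1.0, -2.6]
opening: 0.0117
gripper_force: 30.0
```

```bash
python3 - <<'E'
from h import *
import pickle
ps={n:ctrl.snapshot(n) for n in("top","wrist","side")}
pickle.dump(ps,open("ps3.pkl","wb"))
o=ctrl.get_obs();print(o["clock"],o["tool_pos"],o["orientation"],o["opening"])
w=cv2.resize(ps["wrist"]["color"],(400,300)); t=ps["top"]["color"][150:300,100:300]; t=cv2.resize(t,(400,300),interpolation=cv2.INTER_CUBIC)
s=ps["side"]["color"][90:240,180:380]; s=cv2.resize(s,(400,300),interpolation=cv2.INTER_CUBIC)
w2=cv2.resize(ps["wrist"]["color"][0:210,0:280],(400,300))
save(None,"w2",np.clip(np.vstack([np.hstack([w,t]),np.hstack([w2,s])])*1.4,0,255).astype(np.uint8))
E
```

```text
7.3167 [0.45512769 0.02054864 0.24905945] [1.79980671e+02 3.21353658e-03 1.71600970e+02] 0.011865892657240732
```

View pics/w2.png

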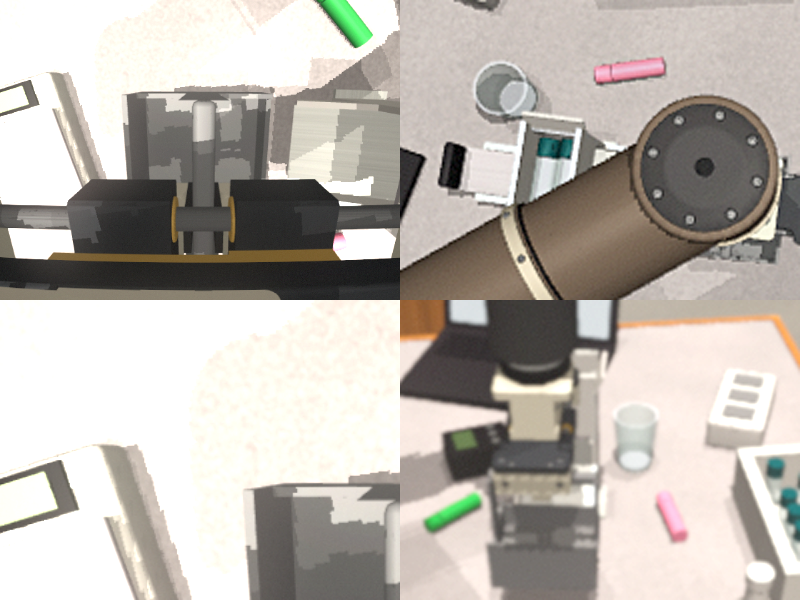

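```bash
python3 - <<'E'
from fit import *
p=pickle.load(open("ps3.pkl","rb"))["wrist"]
im=p["color"].copy()
c=cv2.resize(im[100:300,380:560],(720,800),interpolation=cv2.INTER_CUBIC)[:600]
off=np.array([380,100])
P=T(qf,[(-.054,-.1,.052),(.054,-.1,.052),(-.054,-.1,.1),(-.054,-.033,.1)])
for u in proj(p,P): 
    x=((u-off)*4).astype(int); print(x); cv2.drawMarker(c,tuple(int(v) for v in x),(255,0,0),0,14,1)
save(None,"c3",np.clip(c*1.1,0,255).astype(np.uint8))
E
```

```text
[ 0.543  -0.4158  0.8012] 45.91
[[1.4, 0.6], [0.2, -1.6], [5.7, -2.2], [-0.2, -2.7], [2.4, -2.3], [-0.6, 0.4], [-0.3, -3.4], [-1.5, -0.8], [-1.0, -2.8]]
[ 0.4825  0.2163 -0.1485] -8.51
[[-0.2, -0.5], [0.0, 0.6], [-0.7, -0.5], [-0.2, -0.1], [-2.6, 1.4], [0.6, 1.5]]
[108 152]
[ 66 667]
[202 171]
[589 177]
```

View pics/c3.png

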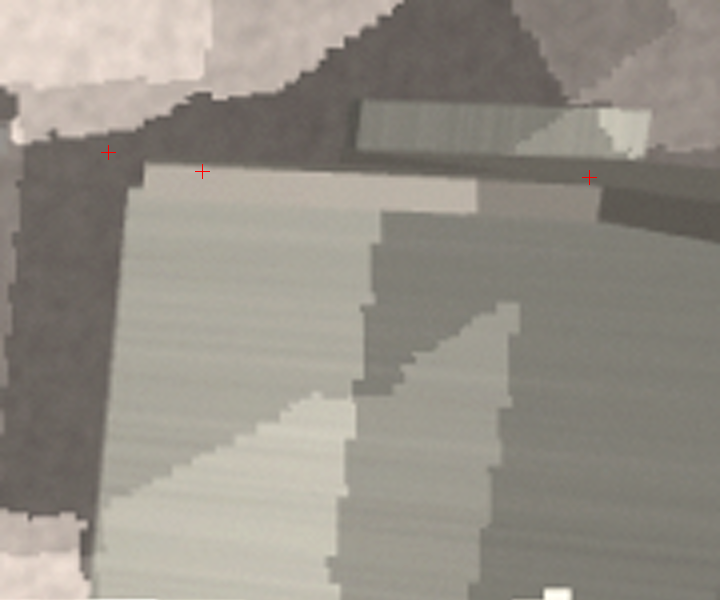

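Call:
send_rows(
  deltas=[
    [[-0.001, 0.001, 0.02], 0],
    [[-0.001, 0.001, 0.045], 0],
    [[-0.001, 0.001, 0.07], 0],
    [[-0.001, 0.001, 0.088], 0],
    [[-0.001, 0.001, 0.096], 0],
  ],
)

```text
clock: 7.73
tool_pos: [0.4554, 0.0191, 0.1702]
orientation: [-179.9, -0.2, 171.4]
force: [-0.9, -1.0, -2.9]
opening: 0.0117
gripper_force: 30.0
```

Call:
send_rows(
  deltas=[
    [[0, 0, 0], 0],
    [[0, 0, 0], 0],
    [[0, 0.012, 0], 0],
    [[0, 0.028, 0], 0],
    [[0, 0.044, 0], 0],
  ],
)

```text
clock: 8.15
tool_pos: [0.4625, 0.0563, 0.1731]
orientation: [179.9, 0.1, 171.4]
force: [0.2, -0.6, -2.6]
opening: 0.0117
gripper_force: 30.0
```

Call:
send_rows(
  deltas=[
    [[0, 0.014, 0], 0],
    [[0, 0.024, 0], 0],
    [[0, 0.028, 0], 0],
    [[0, 0.028, 0], 0],
    [[0, 0.028, 0], 0],
  ],
)

```text
clock: 8.57
tool_pos: [0.4649, 0.0775, 0.172]
orientation: [-180.0, -0.0, 171.5]
force: [0.3, -0.2, -1.5]
opening: 0.0116
gripper_force: 30.0
```

```bash
python3 - <<'E'
from h import *
o=ctrl.get_obs();print(o["clock"],o["tool_pos"],o["orientation"],o["opening"],o["force"])
ps={n:ctrl.snapshot(n) for n in("wrist","side")}
w=cv2.resize(ps["wrist"]["color"][:300,200:],(480,400)); 
s=ps["side"]["color"][100:233,200:307]; s=cv2.resize(s,(320,400),interpolation=cv2.INTER_CUBIC)
save(None,"w4",np.clip(np.hstack([w,s])*1.3,0,255).astype(np.uint8))
E
```

```text
8.5667 [0.46488361 0.07745458 0.17204611] [-1.79986369e+02 -2.00396864e-02  1.71503079e+02] 0.011565597365056253 [ 0.30032349 -0.15270959 -1.49313846]
```

View pics/w4.png

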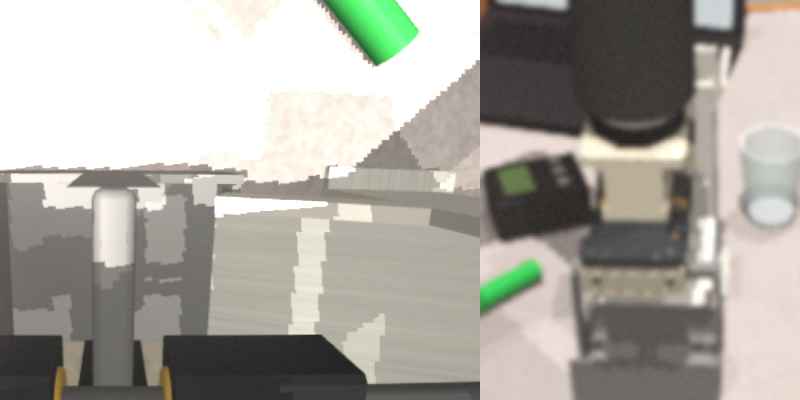

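Call:
send_rows(
  deltas=[
    [[0, 0.002, 0], 0],
    [[0, 0.002, 0.0015], 0],
    [[0, 0.002, 0.003], 0],
    [[0, 0.002, 0.0045], 0],
    [[0, 0.002, 0.0045], 0],
  ],
)

```text
clock: 9.08
tool_pos: [0.4653, 0.0784, 0.1686]
orientation: [-180.0, -0.0, 171.4]
force: [-1.6, -0.5, 1.9]
opening: 0.0117
gripper_force: 30.0
```

Call:
send_rows(
  deltas=[
    [[0, 0, 0], 0],
    [[0, 0, 0], 0],
    [[0, 0, 0], 0],
    [[0, 0, 0], 0],
    [[0, 0, 0], 0],
  ],
  gripper=0.4,
)

```text
clock: 9.5
tool_pos: [0.4654, 0.0789, 0.1686]
orientation: [180.0, 0.0, 171.5]
force: [0.7, 0.1, 0.7]
opening: 0.0341
gripper_force: 0.0
```

Call:
send_rows(
  deltas=[
    [[0, 0, 0], 0],
    [[0, 0, 0], 0],
    [[0, 0, -0.01], 0],
    [[0, 0, -0.03], 0],
    [[0, 0, -0.07], 0],
  ],
)

```text
clock: 9.92
tool_pos: [0.4637, 0.078, 0.2229]
orientation: [-179.8, -0.3, 171.4]
force: [1.5, -0.2, -1.3]
opening: 0.0354
gripper_force: 0.0
```

Call:
send_rows(
  deltas=[
    [[0, 0, -0.05], 0],
    [[0, 0, -0.1], 0],
    [[0, 0, -0.15], 0],
    [[0, 0, -0.19], 0],
    [[0, 0, -0.2], 0],
  ],
)

```text
clock: 10.33
tool_pos: [0.4666, 0.0789, 0.3913]
orientation: [179.7, 0.5, 171.5]
force: [0.6, 0.5, 0.2]
opening: 0.035
gripper_force: 0.0
```

```bash
python3 - <<'E'
from fit import *
o=ctrl.get_obs();print(o["clock"],o["tool_pos"],o["orientation"],o["opening"],o["force"])
# handle grasp hover, across x
for org in [(.4857,.2203),(.4825,.2163)]:
    print("handle",np.array(org)+.122*np.array([.148,.989]))
c=(*o["tool_pos"],171.5)
plan([(.503,.31,.385,-98.5)],c)
E
```

```text
[ 0.543  -0.4158  0.8012] 45.91
[[1.4, 0.6], [0.2, -1.6], [5.7, -2.2], [-0.2, -2.7], [2.4, -2.3], [-0.6, 0.4], [-0.3, -3.4], [-1.5, -0.8], [-1.0, -2.8]]
[ 0.4825  0.2163 -0.1485] -8.51
[[-0.2, -0.5], [0.0, 0.6], [-0.7, -0.5], [-0.2, -0.1], [-2.6, 1.4], [0.6, 1.5]]
10.3333 [0.46662393 0.07885404 0.39129376] [179.74660981   0.46052089 171.47668199] 0.03504729362784566 [0.59667558 0.45661685 0.20288492]
handle [0.503756 0.340958]
handle [0.500556 0.336958]
[-0.0008, 0.0975, 0.0026] -0.3333
[-0.0494, 0.0841, 0.0026] -0.3333
[-0.0848, 0.0481, 0.0026] -0.3333
-- [  0.503   0.31    0.385 261.5  ]
```

Call:
send_rows(
  deltas=[
    [[0, 0.02, 0], -0.067],
    [[0, 0.039, 0], -0.133],
    [[0, 0.058, 0], -0.2],
    [[0, 0.078, 0], -0.267],
    [[-0.001, 0.0975, 0.003], -0.333],
  ],
  gripper=1,
)

```text
clock: 10.75
tool_pos: [0.4776, 0.1564, 0.3831]
orientation: [180.0, 0.1, -158.3]
force: [1.0, 0.4, -0.1]
opening: 0.0626
gripper_force: 0.0
```

Call:
send_rows(
  deltas=[
    [[-0.01, 0.017, 0.004], -0.067],
    [[-0.02, 0.034, 0.008], -0.133],
    [[-0.03, 0.05, 0.012], -0.2],
    [[-0.04, 0.067, 0.016], -0.267],
    [[-0.049, 0.084, 0.02], -0.333],
  ],
)

```text
clock: 11.17
tool_pos: [0.4896, 0.2333, 0.3664]
orientation: [-180.0, 0.0, -128.3]
force: [0.2, 0.2, 0.4]
opening: 0.0871
gripper_force: 0.0
```

Call:
send_rows(
  deltas=[
    [[-0.02, 0.012, 0.006], -0.07],
    [[-0.04, 0.024, 0.015], -0.14],
    [[-0.06, 0.036, 0.03], -0.21],
    [[-0.08, 0.046, 0.04], -0.28],
    [[-0.085, 0.048, 0.045], -0.333],
  ],
)

```text
clock: 11.58
tool_pos: [0.5019, 0.3116, 0.3287]
orientation: [179.9, -0.1, -98.2]
force: [-1.2, -0.4, -0.3]
opening: 0.0875
gripper_force: 0.0
```

```bash
python3 - <<'E'
from h import *
import pickle
ps={n:ctrl.snapshot(n) for n in("wrist","top")}
pickle.dump(ps,open("ps5.pkl","wb"))
o=ctrl.get_obs();print(o["clock"],o["tool_pos"],o["orientation"],o["opening"])
w=cv2.resize(ps["wrist"]["color"],(450,338))
t=ps["top"]["color"][175:288,130:246]; t=cv2.resize(t,(347,338),interpolation=cv2.INTER_CUBIC)
save(None,"w5",np.clip(np.hstack([w,t])*1.2,0,255).astype(np.uint8))
E
```

```text
11.6833 [0.50177216 0.31035929 0.32901805] [ 1.79920097e+02 -1.09084991e-01 -9.85076184e+01] 0.08774073737176848
```

View pics/w5.png

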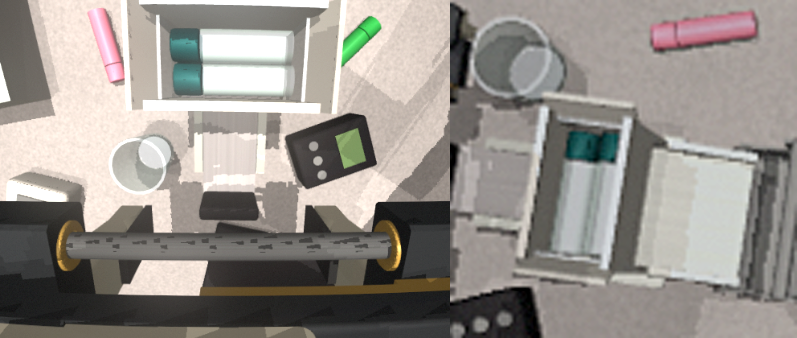

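```bash
python3 - <<'E'
from h import *
import pickle
p=pickle.load(open("ps5.pkl","rb"))["wrist"]
g=cv2.cvtColor(p["color"],cv2.COLOR_RGB2GRAY).astype(int)
for c in (265,285,305): print("col",c,g[228:284,c].tolist())
for r in (250,262,268): print("row",r,g[r,236:262].tolist(),g[r,308:334].tolist())
k=atz(p,[(249,266),(322,266),(285,240),(285,260),(285,273)],.192);print(k.round(4))
# hopper +y rim (z .237) ends & chute
k=atz(p,[(180,134),(400,134)],.237);print(k.round(4))
E
```

```text
col 265 [202, 187, 186, 185, 187, 186, 187, 186, 186, 136, 66, 55, 54, 55, 52, 53, 53, 55, 50, 50, 51, 52, 52, 50, 52, 48, 47, 50, 50, 50, 53, 57, 55, 56, 54, 51, 49, 52, 51, 50, 49, 48, 46, 46, 45, 109, 129, 129, 129, 127, 129, 127, 127, 126, 126, 127]
col 285 [215, 214, 197, 182, 183, 181, 181, 181, 182, 153, 93, 58, 55, 55, 55, 55, 55, 50, 52, 51, 50, 49, 50, 48, 48, 48, 47, 48, 49, 46, 50, 53, 51, 48, 49, 50, 51, 51, 46, 47, 45, 48, 47, 46, 42, 69, 113, 111, 105, 95, 63, 40, 37, 38, 34, 39]
col 305 [214, 208, 192, 181, 181, 180, 183, 180, 182, 180, 128, 54, 55, 55, 55, 50, 53, 53, 52, 51, 52, 49, 49, 48, 47, 51, 48, 47, 47, 48, 50, 53, 50, 45, 51, 49, 50, 49, 47, 48, 46, 44, 44, 43, 42, 52, 110, 128, 125, 129, 119, 116, 105, 94, 67, 42]
row 250 [129, 127, 126, 126, 127, 129, 127, 129, 130, 130, 128, 128, 127, 123, 98, 53, 56, 52, 50, 53, 51, 52, 50, 51, 53, 52] [49, 48, 49, 49, 49, 48, 46, 51, 51, 46, 62, 124, 166, 167, 165, 161, 170, 172, 144, 117, 119, 119, 121, 117, 113, 116]
row 262 [131, 129, 129, 131, 128, 125, 125, 124, 123, 125, 124, 111, 60, 52, 56, 57, 56, 57, 56, 56, 54, 54, 54, 57, 52, 53] [49, 52, 53, 52, 52, 51, 53, 50, 48, 48, 48, 45, 45, 60, 111, 143, 164, 187, 188, 186, 177, 142, 114, 115, 115, 114]
row 268 [124, 125, 126, 129, 131, 133, 130, 128, 130, 127, 124, 115, 72, 50, 52, 50, 53, 51, 50, 51, 49, 50, 51, 49, 49, 47] [47, 45, 46, 49, 46, 47, 46, 44, 44, 45, 47, 44, 41, 68, 99, 110, 111, 110, 153, 184, 183, 155, 115, 113, 111, 115]
[[0.5275 0.3341 0.192 ]
 [0.479  0.3412 0.192 ]
 [0.501  0.3193 0.192 ]
 [0.503  0.3333 0.192 ]
 [0.5043 0.3426 0.192 ]]
[[0.5424 0.2418 0.237 ]
 [0.4347 0.2572 0.237 ]]
```

Call:
send_rows(
  deltas=[
    [[-0.015, 0.003, 0], 0],
    [[-0.033, 0.003, 0.02], 0],
    [[-0.033, 0.003, 0.06], 0],
    [[-0.033, 0.003, 0.1], 0],
    [[-0.033, 0.003, 0.131], 0],
  ],
)

```text
clock: 12.1
tool_pos: [0.5032, 0.336, 0.2242]
orientation: [180.0, 0.0, -98.8]
force: [-0.4, -0.4, -1.2]
opening: 0.088
gripper_force: 0.0
```

Call:
send_rows(
  deltas=[
    [[0, 0, 0], 0],
    [[0, 0, 0], 0],
    [[0, 0, 0], 0],
    [[0, 0, 0], 0],
    [[0, 0, 0], 0],
  ],
  gripper=0,
)

```text
clock: 12.52
tool_pos: [0.5043, 0.3368, 0.2276]
orientation: [-179.9, 0.2, -98.7]
force: [-0.6, 0.2, 0.6]
opening: 0.0599
gripper_force: 0.0
```

Call:
send_rows(
  deltas=[
    [[0, 0, 0], 0],
    [[0, 0, 0], 0],
    [[0, 0, 0], 0],
    [[0, 0, 0], 0],
    [[0, 0, 0], 0],
  ],
)

```text
clock: 12.93
tool_pos: [0.5049, 0.3364, 0.2268]
orientation: [-179.9, 0.1, -98.7]
force: [5.1, -1.3, 2.0]
opening: 0.0498
gripper_force: 30.0
```

Call:
send_rows(
  deltas=[
    [[-0.005, 0, 0], 0],
    [[-0.015, 0, 0], 0],
    [[-0.027, 0, 0], 0],
    [[-0.038, 0, 0], 0],
    [[-0.049, 0, 0], 0],
  ],
)

```text
clock: 13.35
tool_pos: [0.5111, 0.3746, 0.2268]
orientation: [-179.8, 0.0, -98.7]
force: [7.3, -5.5, 1.2]
opening: 0.0501
gripper_force: 30.0
```

Call:
send_rows(
  deltas=[
    [[-0.008, 0, 0], 0],
    [[-0.015, 0, 0], 0],
    [[-0.0185, 0, 0], 0],
    [[-0.0185, 0, 0], 0],
    [[-0.0185, 0, 0], 0],
  ],
)

```text
clock: 13.77
tool_pos: [0.5136, 0.39, 0.2269]
orientation: [-179.8, 0.1, -98.7]
force: [7.8, -0.5, 0.8]
opening: 0.0503
gripper_force: 30.0
```

Call:
send_rows(
  deltas=[
    [[-0.002, 0, 0], 0],
    [[-0.004, 0, 0], 0],
    [[-0.004, 0, 0], 0],
    [[-0.004, 0, 0], 0],
    [[-0.004, 0, 0], 0],
  ],
)

```text
clock: 14.18
tool_pos: [0.514, 0.3926, 0.2269]
orientation: [-179.8, 0.1, -98.7]
force: [8.3, -3.0, 2.0]
opening: 0.0501
gripper_force: 30.0
```

```bash
python3 - <<'E'
from h import *
ps={n:ctrl.snapshot(n) for n in("wrist","top","side")}
o=ctrl.get_obs();print(o["clock"],o["tool_pos"],o["orientation"],o["opening"],o["force"])
w=cv2.resize(ps["wrist"]["color"][:320],(450,257))
t=ps["top"]["color"][175:288,130:260]; t=cv2.resize(t,(345,300),interpolation=cv2.INTER_CUBIC)
s=ps["side"]["color"][100:233,200:320]; s=cv2.resize(s,(345,382)[:2],interpolation=cv2.INTER_CUBIC)[:300]
im=np.zeros((600,800,3),np.uint8); im[:257,:450]=w; im[:300,450:795]=t; im[300:,450:795]=s
save(None,"w6",np.clip(im*1.2,0,255).astype(np.uint8))
E
```

```text
14.3333 [0.51403132 0.39258624 0.22684116] [-1.79820323e+02  8.18427821e-02 -9.86691304e+01] 0.04961802251337853 [ 8.68758881 -3.13513379  1.62506883]
```

View pics/w6.png

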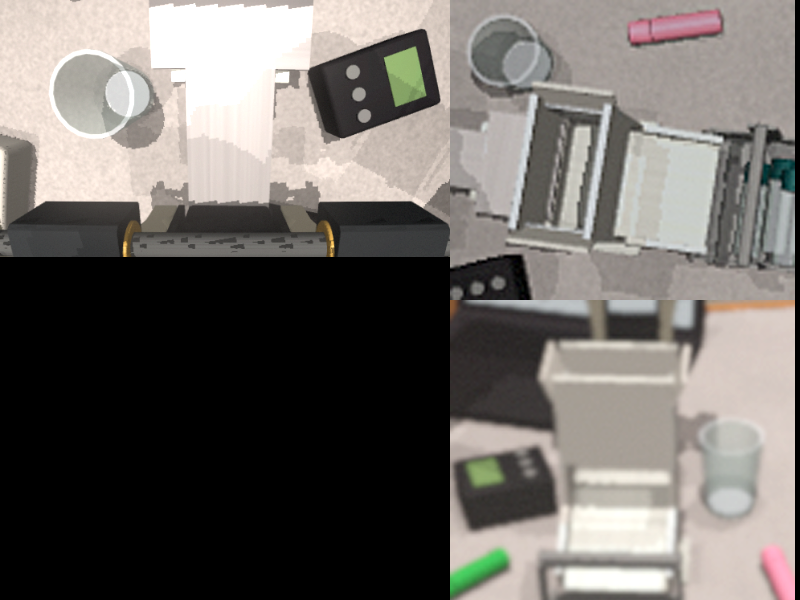

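Call:
send_rows(
  deltas=[
    [[0.005, 0, 0], 0],
    [[0.015, 0, 0], 0],
    [[0.028, 0, 0], 0],
    [[0.042, 0, 0], 0],
    [[0.055, 0, 0], 0],
  ],
)

```text
clock: 14.75
tool_pos: [0.5071, 0.35, 0.2268]
orientation: [-179.8, 0.2, -98.6]
force: [7.0, 2.9, 0.4]
opening: 0.0499
gripper_force: 30.0
```

Call:
send_rows(
  deltas=[
    [[0.008, 0, 0], 0],
    [[0.013, 0, 0], 0],
    [[0.016, 0, 0], 0],
    [[0.016, 0, 0], 0],
    [[0.016, 0, 0], 0],
  ],
)

```text
clock: 15.17
tool_pos: [0.505, 0.3368, 0.2268]
orientation: [-179.8, 0.1, -98.7]
force: [5.4, -1.0, 2.4]
opening: 0.0499
gripper_force: 30.0
```

Call:
send_rows(
  deltas=[
    [[0.002, 0, 0], 0],
    [[0.004, 0, 0], 0],
    [[0.004, 0, 0], 0],
    [[0.004, 0, 0], 0],
    [[0.004, 0, 0], 0],
  ],
)

```text
clock: 15.58
tool_pos: [0.5049, 0.3359, 0.2269]
orientation: [-179.8, 0.3, -98.6]
force: [6.9, 7.5, -1.7]
opening: 0.0497
gripper_force: 30.0
```

Call:
send_rows(
  deltas=[
    [[0.001, 0, 0], 0],
    [[0.002, 0, 0], 0],
    [[0.003, 0, 0], 0],
    [[0.003, 0, 0], 0],
    [[0.003, 0, 0], 0],
  ],
)

```text
clock: 16.0
tool_pos: [0.5048, 0.3356, 0.2269]
orientation: [-179.8, 0.6, -98.6]
force: [6.4, 14.8, -4.1]
opening: 0.0499
gripper_force: 30.0
```

Call:
send_rows(
  deltas=[
    [[0, 0, 0], 0],
    [[0, 0, 0], 0],
    [[0, 0, 0], 0],
    [[0, 0, 0], 0],
    [[0, 0, 0], 0],
  ],
  gripper=1,
)

```text
clock: 16.42
tool_pos: [0.5027, 0.3307, 0.2254]
orientation: [180.0, -0.0, -98.7]
force: [-0.2, 0.5, 0.5]
opening: 0.0773
gripper_force: 0.0
```

Call:
send_rows(
  deltas=[
    [[0, 0, -0.02], 0],
    [[0, 0, -0.05], 0],
    [[0, 0, -0.09], 0],
    [[0, 0, -0.13], 0],
    [[0, 0, -0.17], 0],
  ],
)

```text
clock: 16.83
tool_pos: [0.5026, 0.3305, 0.3628]
orientation: [180.0, -0.0, -98.7]
force: [1.1, 0.4, 0.7]
opening: 0.0874
gripper_force: 0.0
```

```bash
python3 - <<'E'
from h import *
o=ctrl.get_obs();print(o["clock"],o["tool_pos"],o["orientation"],o["opening"],o["force"])
c=(*o["tool_pos"],o["orientation"][2])
plan([(.465,.079,.363,171.5)],c)
E
```

```text
16.8333 [0.50263469 0.33054556 0.36276947] [ 1.79982403e+02 -3.48118816e-02 -9.86518598e+01] 0.08744843498560108 [1.05571599 0.38656808 0.71262544]
[0.106, -0.0003, -0.0001] 0.3328
[0.0917, -0.0531, -0.0001] 0.3328
[0.0529, -0.0918, -0.0001] 0.3328
-- [ 4.650e-01  7.900e-02  3.630e-01 -1.885e+02]
```

Call:
send_rows(
  deltas=[
    [[0.021, 0, 0], 0.067],
    [[0.042, 0, 0], 0.133],
    [[0.064, 0, 0], 0.2],
    [[0.085, 0, 0], 0.266],
    [[0.106, 0, 0], 0.333],
  ],
  gripper=0.4,
)

```text
clock: 17.25
tool_pos: [0.4898, 0.2462, 0.3614]
orientation: [180.0, -0.0, -128.9]
force: [0.8, -0.0, -0.0]
opening: 0.0598
gripper_force: 0.0
```

Call:
send_rows(
  deltas=[
    [[0.018, -0.011, 0], 0.067],
    [[0.037, -0.021, 0], 0.133],
    [[0.055, -0.032, 0], 0.2],
    [[0.073, -0.042, 0], 0.266],
    [[0.092, -0.053, 0], 0.333],
  ],
)

```text
clock: 17.67
tool_pos: [0.477, 0.1622, 0.3614]
orientation: [180.0, -0.0, -158.9]
force: [1.0, -0.2, 0.8]
opening: 0.0354
gripper_force: 0.0
```

Call:
send_rows(
  deltas=[
    [[0.014, -0.022, 0], 0.08],
    [[0.027, -0.045, 0], 0.16],
    [[0.04, -0.07, 0], 0.24],
    [[0.05, -0.088, 0], 0.31],
    [[0.053, -0.092, 0], 0.333],
  ],
)

```text
clock: 18.08
tool_pos: [0.464, 0.0771, 0.3616]
orientation: [-180.0, 0.0, 171.0]
force: [0.4, 0.2, 0.0]
opening: 0.0353
gripper_force: 0.0
```

Call:
send_rows(
  deltas=[
    [[0, 0, 0.015], 0],
    [[0, 0, 0.04], 0],
    [[0, 0, 0.07], 0],
    [[0, 0, 0.09], 0],
    [[0, 0, 0.1], 0],
  ],
)

```text
clock: 18.5
tool_pos: [0.4637, 0.0786, 0.2793]
orientation: [-179.9, -0.1, 171.4]
force: [-0.4, 0.2, 0.7]
opening: 0.0351
gripper_force: 0.0
```

```bash
python3 - <<'E'
from h import *
import pickle
ps={n:ctrl.snapshot(n) for n in("wrist",)}
pickle.dump(ps,open("ps7.pkl","wb"))
o=ctrl.get_obs();print(o["clock"],o["tool_pos"],o["orientation"],o["opening"])
save(None,"w7",np.clip(ps["wrist"]["color"]*1.2,0,255).astype(np.uint8))
E
```

```text
18.55 [0.46358648 0.07863001 0.27881897] [-179.88357855   -0.18629545  171.41937674] 0.035331602679086985
```

View pics/w7.png

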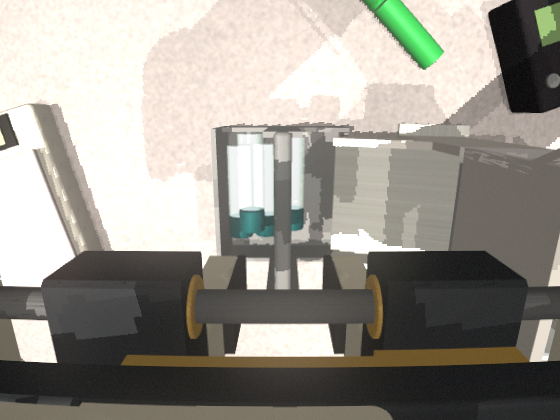

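```bash
python3 - <<'E'
from h import *
import pickle
p=pickle.load(open("ps7.pkl","rb"))["wrist"]
g=cv2.cvtColor(p["color"],cv2.COLOR_RGB2GRAY).astype(int)
for r in (150,190,240): print(r,g[r,268:300].tolist())
a=atz(p,[(283,131)],.13)[0]; th=np.radians(-8.5); print(a, a[:2]+.063*np.array([np.cos(th),np.sin(th)])*np.sign(.46-a[0]))
E
```

```text
150 [204, 204, 204, 200, 185, 148, 129, 149, 158, 166, 177, 175, 173, 171, 169, 167, 164, 163, 161, 154, 144, 128, 114, 131, 182, 203, 202, 203, 204, 203, 201, 195]
190 [204, 203, 201, 200, 196, 163, 82, 88, 90, 93, 93, 92, 93, 92, 90, 92, 92, 88, 91, 90, 87, 85, 82, 142, 201, 202, 200, 201, 200, 200, 196, 189]
240 [145, 144, 142, 142, 143, 129, 98, 90, 92, 98, 104, 103, 105, 103, 102, 91, 84, 85, 83, 83, 81, 79, 88, 125, 153, 148, 141, 142, 142, 141, 141, 141]
[0.40131842 0.08627973 0.13      ] [0.46362642 0.07696774]
```

Call:
send_rows(
  deltas=[
    [[0, 0, 0.025], 0],
    [[0, 0, 0.055], 0],
    [[0, 0, 0.085], 0],
    [[0, 0, 0.11], 0],
    [[0, 0, 0.12], 0],
  ],
)

```text
clock: 18.97
tool_pos: [0.4641, 0.0789, 0.1838]
orientation: [-179.9, -0.1, 171.4]
force: [-0.9, 0.2, -0.0]
opening: 0.0349
gripper_force: 0.0
```

Call:
send_rows(
  deltas=[
    [[0, 0, 0], 0],
    [[0, 0, 0], 0],
    [[0, 0, 0], 0],
    [[0, 0, 0], 0],
    [[0, 0, 0], 0],
  ],
)

```text
clock: 19.38
tool_pos: [0.4653, 0.0796, 0.1865]
orientation: [179.9, 0.1, 171.5]
force: [-0.1, -0.7, 0.1]
opening: 0.0349
gripper_force: 0.0
```

Call:
send_rows(
  deltas=[
    [[0, 0, 0.008], 0],
    [[0, 0, 0.016], 0],
    [[0, 0, 0.0215], 0],
    [[0, 0, 0.0215], 0],
    [[0, 0, 0.0215], 0],
  ],
)

```text
clock: 19.8
tool_pos: [0.4645, 0.0791, 0.1676]
orientation: [-179.9, -0.1, 171.5]
force: [-0.6, -0.7, 0.1]
opening: 0.035
gripper_force: 0.0
```

Call:
send_rows(
  deltas=[
    [[0, 0, 0], 0],
    [[0, 0, 0], 0],
    [[0, 0, 0], 0],
    [[0, 0, 0], 0],
    [[0, 0, 0], 0],
  ],
  gripper=0,
)

```text
clock: 20.22
tool_pos: [0.4646, 0.0791, 0.1681]
orientation: [-180.0, -0.0, 171.4]
force: [-0.6, -0.7, -4.2]
opening: 0.0115
gripper_force: 30.0
```

Call:
send_rows(
  deltas=[
    [[0, 0, 0], 0],
    [[0, 0, 0], 0],
    [[0, 0, 0], 0],
    [[0, 0, 0], 0],
    [[0, 0, 0], 0],
  ],
)

```text
clock: 20.63
tool_pos: [0.4647, 0.0793, 0.168]
orientation: [-180.0, -0.0, 171.4]
force: [-0.1, -0.1, -4.2]
opening: 0.0115
gripper_force: 30.0
```

```bash
python3 - <<'E'
from h import *
import pickle
o=ctrl.get_obs();print(o["clock"],o["tool_pos"],o["orientation"],o["opening"],o["force"])
# balance from wrist/top: masks
t=pickle.load(open("ps.pkl","rb"))["top"]
p=ctrl.snapshot("top")
m=[b for b in ctrl.cut_out(p,"balance")]
for b in m:
    k=b["pixels"].astype(np.uint8); r=cv2.minAreaRect(cv2.findNonZero(k)); bp=cv2.boxPoints(r)
    print(b["conf"],r,"\n",atz(p,bp,.04).round(4).tolist(), atz(p,[r[0]],.04).round(4))
E
```

```text
20.6333 [0.46466856 0.0792816  0.16800004] [-1.79996169e+02 -1.44797506e-02  1.71449645e+02] 0.01151524753588925 [-0.14737507 -0.06173819 -4.23187501]
0.63 ((359.0406188964844, 256.670654296875), (74.24913787841797, 60.659141540527344), 82.61395263671875) 
 [[0.5239, -0.1205, 0.04], [0.5387, -0.2725, 0.04], [0.3554, -0.285, 0.04], [0.3409, -0.1362, 0.04]] [[ 0.4388 -0.2036  0.04  ]]
```

Call:
send_rows(
  deltas=[
    [[0, 0, -0.002], 0],
    [[0, 0, -0.004], 0],
    [[0, -0.004, -0.005], 0],
    [[0, -0.012, -0.005], 0],
    [[0, -0.024, -0.005], 0],
  ],
)

```text
clock: 21.15
tool_pos: [0.4619, 0.0601, 0.1723]
orientation: [180.0, 0.0, 171.5]
force: [1.1, -0.9, -4.0]
opening: 0.0118
gripper_force: 30.0
```

Call:
send_rows(
  deltas=[
    [[0, -0.016, 0], 0],
    [[0, -0.032, 0], 0],
    [[0, -0.048, 0], 0],
    [[0, -0.06, 0], 0],
    [[0, -0.066, 0], 0],
  ],
)

```text
clock: 21.57
tool_pos: [0.4535, 0.0063, 0.1721]
orientation: [-180.0, -0.0, 171.4]
force: [-0.2, 0.6, -3.8]
opening: 0.0119
gripper_force: 30.0
```

```bash
python3 - <<'E'
from h import *
o=ctrl.get_obs();print(o["clock"],o["tool_pos"],o["orientation"],o["opening"],o["force"])
plan([(.455,.005,.26,171.5),(.456,-.202,.26,-176)])
E
```

```text
21.5667 [0.45347288 0.00627612 0.17211392] [-1.79990742e+02 -2.03567934e-02  1.71364678e+02] 0.011944073917031365 [-0.18290727  0.57268022 -3.80303955]
[-0.0021, -0.0013, -0.1099] -0.0015
-- [4.550e-01 5.000e-03 2.600e-01 1.715e+02]
[-0.0197, -0.1279, 0.0] -0.0694
[-0.0057, -0.1293, 0.0] -0.0694
-- [  0.456  -0.202   0.26  184.   ]
```

Call:
send_rows(
  deltas=[
    [[0, 0, -0.01], 0],
    [[0, 0, -0.03], 0],
    [[-0.001, 0, -0.06], 0],
    [[-0.002, -0.001, -0.09], 0],
    [[-0.002, -0.001, -0.11], 0],
  ],
)

```text
clock: 21.98
tool_pos: [0.4564, 0.0072, 0.2631]
orientation: [179.9, 0.2, 171.5]
force: [0.4, 0.3, -3.6]
opening: 0.0116
gripper_force: 30.0
```

Call:
send_rows(
  deltas=[
    [[-0.001, -0.008, 0], -0.005],
    [[-0.004, -0.024, 0], -0.015],
    [[-0.008, -0.048, 0], -0.03],
    [[-0.012, -0.078, 0], -0.045],
    [[-0.017, -0.108, 0], -0.06],
  ],
)

```text
clock: 22.4
tool_pos: [0.4556, -0.0811, 0.2597]
orientation: [180.0, -0.0, 177.0]
force: [0.7, -0.6, -2.9]
opening: 0.0114
gripper_force: 30.0
```

Call:
send_rows(
  deltas=[
    [[-0.002, -0.03, 0], -0.02],
    [[-0.004, -0.06, 0], -0.04],
    [[-0.006, -0.088, 0], -0.055],
    [[-0.008, -0.11, 0], -0.07],
    [[-0.009, -0.125, 0], -0.08],
  ],
)

```text
clock: 22.82
tool_pos: [0.4573, -0.1823, 0.2594]
orientation: [180.0, -0.1, -175.9]
force: [-0.0, 0.3, -4.1]
opening: 0.0115
gripper_force: 30.0
```

```bash
python3 - <<'E'
from h import *
import pickle
ps={n:ctrl.snapshot(n) for n in("wrist","side","top")}
pickle.dump(ps,open("ps8.pkl","wb"))
o=ctrl.get_obs();print(o["clock"],o["tool_pos"],o["orientation"],o["opening"],o["force"])
s=ps["side"]["color"][180:380,160:360]
im=np.hstack([cv2.resize(ps["wrist"]["color"],(480,360)),cv2.resize(s,(320,320))[:,:] if 0 else np.vstack([cv2.resize(s,(320,320)),np.zeros((40,320,3),np.uint8)])])
save(None,"w8",np.clip(im*1.1,0,255).astype(np.uint8))
E
```

```text
22.9667 [ 0.45732053 -0.18142522  0.25936758] [ 1.79982878e+02 -8.10622138e-02 -1.76052427e+02] 0.01139567305423161 [ 0.36211525  0.86476169 -3.949628  ]
```

View pics/w8.png

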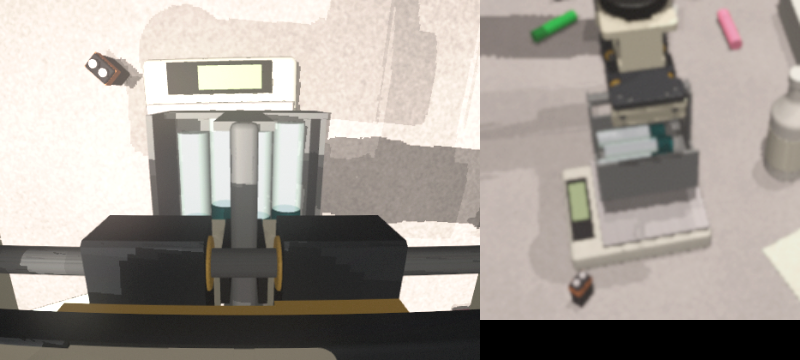

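```bash
python3 - <<'E'
from h import *
import pickle
p=pickle.load(open("ps8.pkl","rb"))["wrist"]
k=560/480
a=atz(p,np.array([(146,61),(296,57)])*k,.04); d=a[0]-a[1]; print(a.round(4),np.linalg.norm(d),np.degrees(np.arctan2(d[1],d[0])))
m=a.mean(0)[:2]; th=np.arctan2(d[1],d[0])+np.pi/2; print(th, m+.11*np.array([np.cos(th),np.sin(th)]))
plan([(.456,-.202,.26,-176)])
E
```

```text
[[ 0.3565 -0.2817  0.04  ]
 [ 0.3434 -0.1417  0.04  ]] 0.1405336444284763 -84.6515256776647
0.09334848688312358 [ 0.45950508 -0.20143927]
[0.0034, -0.0255, -0.0008] -0.0006
-- [   0.456   -0.202    0.26  -176.   ]
```

Call:
send_rows(
  deltas=[
    [[0, -0.005, 0], 0],
    [[0.001, -0.013, 0.003], 0],
    [[0.001, -0.021, 0.012], 0],
    [[0.001, -0.0255, 0.024], 0],
    [[0.001, -0.0255, 0.034], 0],
  ],
)

```text
clock: 23.38
tool_pos: [0.4582, -0.2015, 0.2316]
orientation: [180.0, -0.0, -176.0]
force: [-0.6, 0.3, -4.3]
opening: 0.0118
gripper_force: 30.0
```

Call:
send_rows(
  deltas=[
    [[0, 0, 0.006], 0],
    [[0, 0, 0.009], 0],
    [[0, 0, 0.011], 0],
    [[0, 0, 0.013], 0],
    [[0, 0, 0.015], 0],
  ],
)

```text
clock: 23.8
tool_pos: [0.4587, -0.201, 0.2211]
orientation: [-180.0, 0.0, -175.9]
force: [-0.0, 0.1, -4.3]
opening: 0.0115
gripper_force: 30.0
```

Call:
send_rows(
  deltas=[
    [[0, 0, 0.001], 0],
    [[0, 0, 0.002], 0],
    [[0, 0, 0.003], 0],
    [[0, 0, 0.004], 0],
    [[0, 0, 0.005], 0],
  ],
)

```text
clock: 24.22
tool_pos: [0.4585, -0.2011, 0.217]
orientation: [-180.0, 0.0, -175.9]
force: [-0.5, 0.0, -3.9]
opening: 0.0118
gripper_force: 30.0
```

Call:
send_rows(
  deltas=[
    [[0, 0, 0.001], 0],
    [[0, 0, 0.002], 0],
    [[0, 0, 0.003], 0],
    [[0, 0, 0.004], 0],
    [[0, 0, 0.0045], 0],
  ],
)

```text
clock: 24.63
tool_pos: [0.4586, -0.2014, 0.2138]
orientation: [-180.0, 0.0, -175.9]
force: [-2.1, -2.2, 1.3]
opening: 0.0123
gripper_force: 30.0
```

Call:
send_rows(
  deltas=[
    [[0, 0, 0], 0],
    [[0, 0, 0], 0],
    [[0, 0, 0], 0],
    [[0, 0, 0], 0],
    [[0, 0, 0], 0],
  ],
)

```text
clock: 25.05
tool_pos: [0.4586, -0.2013, 0.2138]
orientation: [-180.0, 0.0, -175.9]
force: [-1.6, -3.5, 3.9]
opening: 0.0116
gripper_force: 30.0
```

Contact made; release and lift straight up.

Call:
send_rows(
  deltas=[
    [[0, 0, 0], 0],
    [[0, 0, 0], 0],
    [[0, 0, 0], 0],
    [[0, 0, 0], 0],
    [[0, 0, 0], 0],
  ],
  gripper=0.5,
)

```text
clock: 25.47
tool_pos: [0.4586, -0.2009, 0.2133]
orientation: [180.0, 0.0, -175.9]
force: [0.5, 0.0, 0.4]
opening: 0.0391
gripper_force: 0.0
```

Call:
send_rows(
  deltas=[
    [[0, 0, 0], 0],
    [[0, 0, -0.005], 0],
    [[0, 0, -0.02], 0],
    [[0, 0, -0.05], 0],
    [[0, 0, -0.08], 0],
  ],
)

```text
clock: 25.88
tool_pos: [0.458, -0.201, 0.2778]
orientation: [180.0, -0.1, -175.9]
force: [0.9, -0.7, -0.7]
opening: 0.0437
gripper_force: 0.0
```

Call:
send_rows(
  deltas=[
    [[0, 0, -0.03], 0],
    [[0, 0, -0.06], 0],
    [[0, 0, -0.08], 0],
    [[0, 0, -0.1], 0],
    [[0, 0, -0.1], 0],
  ],
)

```text
clock: 26.3
tool_pos: [0.4595, -0.2015, 0.3612]
orientation: [-179.9, 0.3, -175.9]
force: [0.4, 0.2, 0.6]
opening: 0.0436
gripper_force: 0.0
```

Call:
send_rows(
  deltas=[
    [[0, 0, 0], 0],
    [[0, 0, 0], 0],
    [[0, 0, 0], 0],
    [[0, 0, 0], 0],
    [[0, 0, 0], 0],
  ],
)

```text
clock: 26.72
tool_pos: [0.4583, -0.201, 0.3567]
orientation: [180.0, -0.1, -175.9]
force: [0.9, 0.1, -0.4]
opening: 0.0436
gripper_force: 0.0
```

```bash
python3 - <<'E'
from h import *
ps={n:ctrl.snapshot(n) for n in("wrist","side","top")}
o=ctrl.get_obs();print(o["clock"],o["tool_pos"],o["orientation"],o["opening"],o["force"])
s=ps["side"]["color"][180:380,160:360];t=ps["top"]["color"][190:290,115:260]
im=np.zeros((600,800,3),np.uint8); im[:360,:480]=cv2.resize(ps["wrist"]["color"],(480,360)); im[:320,480:]=cv2.resize(s,(320,320)); im[360:,:348]=cv2.resize(t,(348,240))
save(None,"w9",np.clip(im*1.1,0,255).astype(np.uint8))
E
```

```text
26.8667 [ 0.45846925 -0.20105792  0.35705438] [ 1.79996591e+02 -3.25553805e-02 -1.75945180e+02] 0.04392860857434457 [ 0.66095505  0.46437614 -0.11926354]
```

View pics/w9.png

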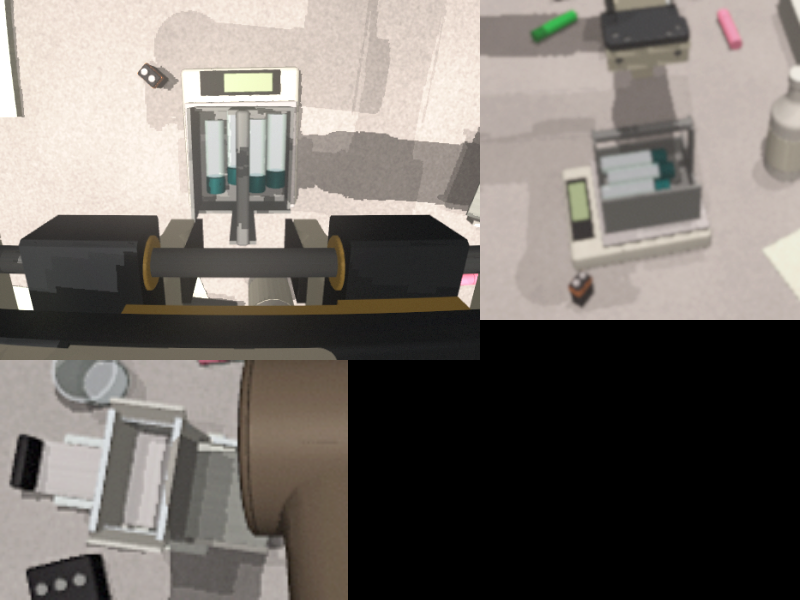

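```bash
python3 -c "
from plant import ctrl
print(ctrl.close_job())"
```

```text
the job is handed in; nothing more can be done
None
```

The job is handed in. In the last pictures the carrier stands level in the middle of the balance's pan with all four vials in it, the gate looks shut, and the gripper is clear. It took about 27 s of the 72 s, and the hand-in returned no verdict.

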